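# Clip the yellow marking template into the jig

### The job

Load the yellow marking template into the plywood marking jig: lay it flat on the jig board in front of the two sprung steel clips, aluminium bead leading, and slide it in by its wooden grip until the bead meets the end fence and both clips have ridden over the bead and snapped down onto the plate behind it. Then let go of it.

Things in the scene. Friction and masses are not known exactly. Their poses are not given: they have to be found in the camera images.
- template_grip (a point): Centre of the wooden grip (50 x 24 mm, 45 tall) on the loose yellow plate (150 x 80 x 5 mm, 0.16 kg); 27.5 mm above the plate's underside. x: along the plate to its leading edge, 100 mm ahead, where a round aluminium bead (12 mm thick) runs across, 7 mm proud of the plate's top; rear edge 50 mm behind. z up. Like-shaped blue and green templates beside it are not wanted.
- jig: Plywood board fixed to the bench, 320 (x) x 160 (y) x 18 mm; origin at the centre of its underside; x is the sliding direction, z up. An aluminium fence 10 mm high, its face at x = +100 mm, stops the bead. Two steel clips at y = +-22 mm, 16 mm wide, top 31 mm above the board when down, hinge at x = +140 mm; thin black lines mark the plate's seat.
- jig_home (a point): Where template_grip comes when the template is fully home: on the jig at x = 0, y = 0, z = 45.5 mm (27.5 above the board's top), with the jig's axes; the template's axes should lie along them. Lay the template down with its grip 75 to 95 mm behind this point (clear of the clips), then slide it along +x.
- clip_left (a joint): Angle (rad) of the sprung clip at +y: 0 down (nose 1 mm over the bare board), about 0.06 with the nose on the plate, 0.17 over the bead. Its nose is 26 mm before the fence; a lip slopes up from it towards -x for 40 mm, to 17 mm above the board. The spring presses with 1 to 2 N; sliding the template in takes 10 to 20 N at the bead (more if pressed down hard) and 2 to 10 N after the snap; grip it firmly (60 N will do).
- clip_right (a joint): Angle (rad) of the sprung clip at y = -22 mm, the same in every way as the left one.
Mind the look-alikes: they are no part of the job. Of the things like the part that bears template_grip, leave any that is purple; of the rest the smaller one is meant.

How it is judged:
By the outcome, as a careful person would: the job done as asked, in the order asked, and still so for the second after the job is handed in, with the robot touching nothing.
It also fails if it takes over 40 s, if anything falls off the work surface, if the arm or the gripper's body presses on something with over 40 N, if the wrist force passes 120 N, or if a joint passes its speed limit or range.

### The arm

A 6-joint arm with a two-finger parallel gripper is mounted at the origin on the work surface. World frame = base frame: x ahead of the robot, y to its left, z up, the work surface at z = 0. Lengths are in m, angles in rad, forces in N, time in s.
With the tool pointing down it reaches from about 0.325 to 1 m from the base axis. Payload 5.1 kg.
Tool frame: the origin (TCP) lies at the very end of the fingers, on their centre line; the grasp point (between the pads) lies 19 mm behind it; z points along the fingers, x is the direction in which the jaws open and shut, and the axes are right-handed (so a half turn about z gives the same grasp; the last joint's range is limited). The gripper opens to 85 mm and grips with 20 to 120 N. Pads are 22 mm wide; open, the fingers measure 114 mm over their backs; the gripper's body (76 mm by 85 mm) begins 54 mm behind the grasp point. The pads swing forward as they close: fully open they stand 13 mm farther back than shut.
Start: joints at [-1.286, 0.124, 1.65, -0, 1.367, -0.083], TCP at [0.234, -0.607, 0.207] pointing down, gripper open.
Joint ranges: [-2.61, 2.61], [-1.02, 2.33], [0.03, 2.71], [-1.35, 4.49], [0.32, 2.68], [-2.91, 2.91]. Speed limits (rad/s): [2.57, 2.57, 3.14, 3.14, 3.14, 3.14].

### API

Orientations are given as a 3x3 rotation matrix whose columns are the frame's x, y, z axes.
In Python, from bench import robot gives the robot as it stands. The module is installed in compiled form; this text tells all that it offers.
- The arm moves only by the tool servo_tool, never from a script. Its argument "commands" is text: rows parted by semicolons, each of 7 numbers parted by spaces: the shift along the world's x, y, z in cm, then the turn, a rotation vector about the world's x, y, z in degrees, then the opening in per cent of the stroke, from 0 (shut) to 100 (fully open). A call has 1 to 20 rows; each row is the pose to reach, as a shift and turn from the pose measured when the call began; what a row does not reach only later rows make up. A row lasts 1/10 s, in which the tool goes at most 50 mm and 8.59 degrees, less where a joint would pass 70% of its speed; a pose out of reach is approached as far as the arm can. A call with a gripper value outside its range is refused whole. The fingers move at their own pace and stop on an object; "force" is the grip in N (left out, the last holds). Time passes only in rows, so rows that repeat a pose let the fingers close. It gives the time, the measured TCP pose, the force and the opening at its end, in the units of the state.
- robot.observe(): the state, without advancing time (a new reading comes with each control period).
- robot.capture(name): name is "scene" or "top"; returns a dict with "img" (384x512x3 uint8, red, green, blue), "camera_matrix" (3x3 intrinsics, pixels), "xyz" and "rotation" of the camera in the world. Camera axes: x right, y up, looking along -z (the intrinsics and any distortion apply to the point x, -y, -z); pixel columns grow to the right and rows downward; lengths in m; the calibration is good to about 2 mm. A picture is of the moment at which its call begins. There is no depth.
- robot.sign_off(): hands the job in, once; it reports no verdict.
The state is a dict: "time": time; "joint_positions": joint angles; "joint_vel": joint speeds; "tau": joint torques, N m; "position": TCP position; "tcp_rot": TCP orientation; "contact_force": force on the tool from outside, world axes, zero at the start; "moment": the same for the moment, N m; "gripper_width": opening from 0.0 (shut) to 1.0 (fully open).
Only numpy, scipy, OpenCV 4.12 (cv2) and the standard library are available. Lean on these libraries where they do the work, as an engineer would, in place of code of your own. Each camera call takes 0.05 s, during which the arm holds its last target. There are 200 camera calls.

## Working session

There is one attempt and no reset: what is moved stays moved. The work goes in short steps, Python scripts to look and compute and a tool call to move; the robot and the scene stay as the last step left them, time stands still between calls to the robot, and variables do not carry over. Pictures are saved under pics/ and viewed, about 8 in all and at most 12, crops included, and the job is handed in when it is done.

Besides the shell and the picture viewer there is one more tool, called after "Emit:" in YAML: its name, and indented under it one key for each argument. servo_tool: Moves the arm, as the interface text tells. Its arguments: {"type":"object","properties":{"commands":{"type":"string"},"force":{"type":"number"}},"required":["commands"]}

```bash
mkdir -p pics; python3 - <<'E'
from bench import robot
import cv2,numpy as np,pickle
d={}
for n in("scene","top"):
    c=robot.capture(n); d[n]=c
    cv2.imwrite(f"pics/{n}0.png",c["img"][:,:,::-1]); print(n,c["camera_matrix"].tolist(),c["xyz"],c["rotation"].tolist(),[k for k in c])
pickle.dump(d,open("cap0.pkl","wb"))
s=robot.observe();print(s)
E
```

```text
scene [[416.2696397198439, 0.0, 260.79853064863397], [0.0, 416.2696397198439, 193.70501752559107], [0.0, 0.0, 1.0]] [1.02964925 0.18989894 0.93806404] [[-0.35150589767500584, -0.7986948515942777, 0.4883954728869658], [0.9361552784377098, -0.3040764114758124, 0.17649597909642756], [0.00754311294509304, 0.5192533774765333, 0.8545870531586063]] ['img', 'camera_matrix', 'xyz', 'rotation']
top [[376.4205525606456, 0.0, 255.9047358725242], [0.0, 376.4205525606456, 191.7244636065555], [0.0, 0.0, 1.0]] [ 0.42904092 -0.01101679  0.95749698] [[0.001912123771407523, 0.9886536631957046, -0.15020079238271927], [-0.9999832226527167, 0.0010691138063062787, -0.005693101857187622], [-0.0054679242652003, 0.1502091583272574, 0.9886391204877776]] ['img', 'camera_matrix', 'xyz', 'rotation']
{'time': 0.1, 'joint_positions': array([-1.28561728e+00,  1.24475369e-01,  1.65152632e+00,  2.59944355e-05,
        1.36750082e+00, -8.26088049e-02]), 'joint_vel': array([ 0.00048465, -0.00252465, -0.00340132, -0.00210546, -0.00058998,
       -0.00076218]), 'tau': array([ 2.83996942e-04, -4.24931931e+01, -3.66653109e+01, -1.36856315e-04,
        3.95576630e-03, -1.86365116e-05]), 'position': array([ 0.23351619, -0.6059701 ,  0.20535959]), 'tcp_rot': array([[ 3.59546699e-01, -9.33126952e-01, -5.12867574e-04],
       [-9.33125156e-01, -3.59547018e-01,  1.83988188e-03],
       [-1.90124338e-03, -1.82953824e-04, -9.99998176e-01]]), 'contact_force': array([1.02899805, 0.73903282, 0.57014442]), 'moment': array([-0.02201726, -0.03497362, -0.0027987 ]), 'gripper_width': 1.003598967759884}
```

View pics/scene0.png

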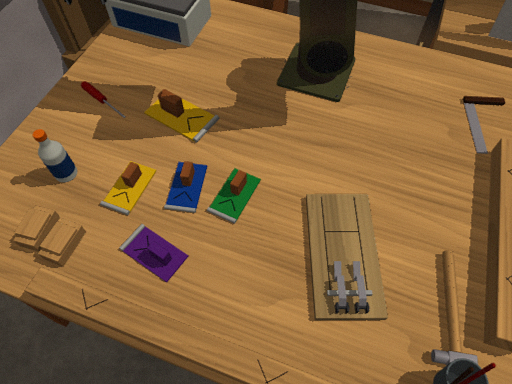

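View pics/top0.png

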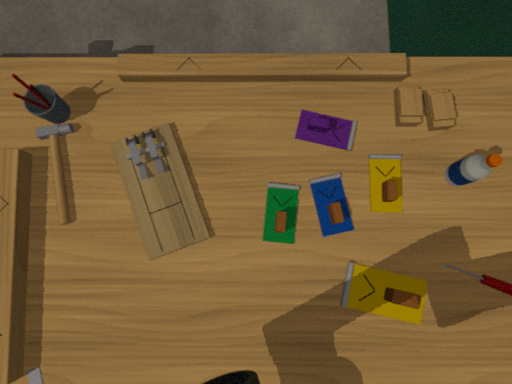

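Candidates, by pixel in the top picture:
- small yellow (386,184)
- large yellow (386,293)
- blue (332,205)
- green (281,213)
- purple, with its grip lying over (326,130)

The small yellow one is meant. The jig is at about (160,190), its clips at the far end (146,155). I'll measure both next.

```bash
cat > h.py <<'E'
import numpy as np,cv2
def ray(c,uv):
    K=c["camera_matrix"];p=np.linalg.solve(K,np.array([uv[0],uv[1],1.]))
    return np.array(c["rotation"])@np.array([p[0],-p[1],-p[2]])
def bp(c,uv,z):
    d=ray(c,uv);o=np.array(c["xyz"]);return o+d*(z-o[2])/d[2]
def proj(c,P):
    q=(np.atleast_2d(P)-c["xyz"])@np.array(c["rotation"]);q=q*[1,-1,-1]
    r=q@np.array(c["camera_matrix"]).T;return r[:,:2]/r[:,2:]
E
python3 - <<'E'
import pickle,cv2,numpy as np
from h import *
d=pickle.load(open("cap0.pkl","rb"))
for n in d:
    c=d[n];hsv=cv2.cvtColor(c["img"],cv2.COLOR_RGB2HSV)
    m=cv2.inRange(hsv,(22,190,90),(32,255,255))
    k,l,st,ce=cv2.connectedComponentsWithStats(m)
    for i in range(1,k):
        if st[i,4]>150:
            pts=np.argwhere(l==i)[:,::-1].astype(np.float32)
            w=np.array([bp(c,p,.005)[:2] for p in pts],np.float32)
            r=cv2.minAreaRect(w);print(n,st[i],np.round(r[0],4),np.round(r[1],4),round(r[2],2)); print(np.round(cv2.boxPoints(r),4).tolist())
t=d["top"]["img"];s=d["scene"]["img"]
a=cv2.resize(t[115:265,100:220],None,fx=4,fy=4,interpolation=cv2.INTER_CUBIC)
b=cv2.resize(t[145:225,355:415],None,fx=5,fy=5,interpolation=cv2.INTER_CUBIC)
o=np.zeros((600,800,3),np.uint8);o[:600,:480]=a;o[:400,490:790]=b
cv2.imwrite("pics/crop1.png",o[:,:,::-1])
a=cv2.resize(s[185:330,295:395],None,fx=4,fy=4,interpolation=cv2.INTER_CUBIC)
b=cv2.resize(s[155:220,95:165],None,fx=5,fy=5,interpolation=cv2.INTER_CUBIC)
o=np.zeros((600,800,3),np.uint8);o[:580,:400]=a;o[:325,410:760]=b
cv2.imwrite("pics/crop2.png",o[:,:,::-1])
E
```

```text
scene [ 145   99   69   42 1117] [ 0.3246 -0.3256] [0.1842 0.1095] 76.91
[[0.25040000677108765, -0.40290001034736633], [0.3571000099182129, -0.427700012922287], [0.39879998564720154, -0.2483000010251999], [0.2921000123023987, -0.22349999845027924]]
scene [104 164  52  47 940] [ 0.5936 -0.3357] [0.0816 0.1357] 88.92
[[0.5249999761581421, -0.3752000033855438], [0.6607000231742859, -0.37779998779296875], [0.6621999740600586, -0.2962000072002411], [0.5264999866485596, -0.2935999929904938]]
top [ 369  159   34   53 1360] [ 0.5921 -0.3366] [0.0814 0.136 ] 89.2
[[0.5235000252723694, -0.37630000710487366], [0.659600019454956, -0.3781999945640564], [0.6607000231742859, -0.2969000041484833], [0.5246999859809875, -0.29490000009536743]]
top [ 347  264   81   60 2731] [ 0.3217 -0.3278] [0.1827 0.1071] 76.97
[[0.24889999628067017, -0.40470001101493835], [0.353300005197525, -0.42890000343322754], [0.3944000005722046, -0.250900000333786], [0.29010000824928284, -0.22679999470710754]]
```

View pics/crop1.png

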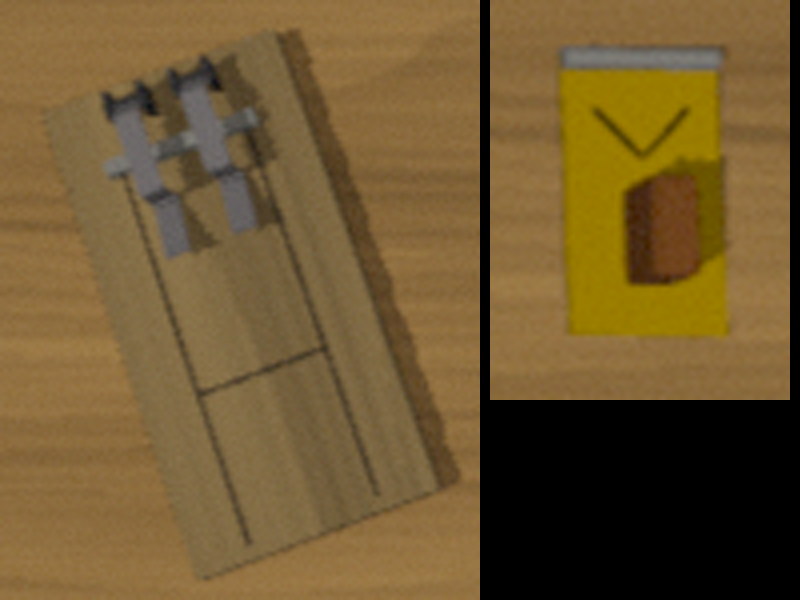

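View pics/crop2.png

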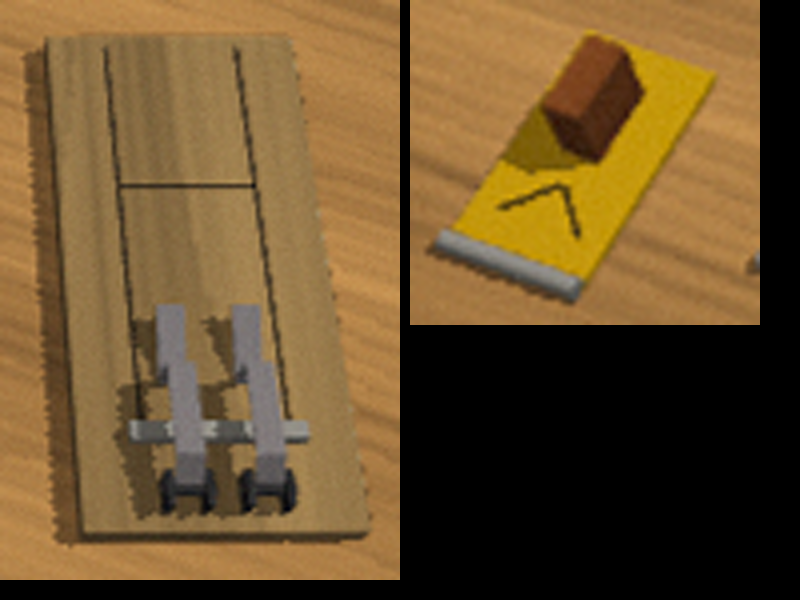

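```bash
python3 - <<'E'
import pickle,numpy as np
from scipy.optimize import least_squares
from h import *
d=pickle.load(open("cap0.pkl","rb"))
f=lambda L,o,s:[((x+.5)/s-.5+o[0],(y+.5)/s-.5+o[1]) for x,y in L]
# jig: order front-left(+160,+80), front-right, rear-right, rear-left ; crossline left/right x=-50 (y=+-h)
T=f([(47,112),(278,32),(438,487),(205,578),(200,393),(325,349)],(100,115),4)
S=f([(370,530),(85,530),(45,37),(292,37),(255,186),(120,186)],(295,185),4)
J=lambda xc,h:np.array([[.16,.08],[.16,-.08],[-.16,-.08],[-.16,.08],[xc,h],[xc,-h]])
def res(p,vs):
    c,s=np.cos(p[2]),np.sin(p[2]);w=J(p[3],p[4])@np.array([[c,s],[-s,c]])+p[:2]
    P=np.c_[w,np.full(6,.018)]
    return np.concatenate([(proj(d[n],P)-np.array(q)).ravel() for n,q in vs])
for vs in([("top",T)],[("scene",S)],[("top",T),("scene",S)]):
    r=least_squares(res,[.55,.25,.3,-.05,.04],args=(vs,),loss="soft_l1");p=r.x
    print(np.round(p[:2],4),round(np.degrees(p[2]),2),np.round(p[3:],4),np.round(res(p,vs).reshape(-1,2),1).tolist())
# template grip check: project 8 corners
c,s=np.cos(-.016),np.sin(-.016);R=np.array([[c,-s,0],[s,c,0],[0,0,1]])
g=np.array([.5735,-.3360,.0])
G=np.array([[a*.025,b*.012,h] for h in(.005,.05) for a in(-1,1) for b in(-1,1)])@R.T+g
for n,o in(("top",(355,145)),("scene",(95,155))):
    print(n,np.round((proj(d[n],G)-o+.5)*5-.5+([490,0] if n=="top" else [410,0]),0).tolist())
E
```

```text
[0.5792 0.2387] 20.74 [-0.0503  0.0411] [[-0.9, -0.4], [-0.0, -1.4], [1.2, 0.7], [-1.8, 1.0], [0.5, 0.1], [0.3, -0.4]]
[0.5812 0.2407] 20.92 [-0.0504  0.0415] [[0.8, 0.3], [-0.7, 0.6], [0.2, -0.8], [0.0, -0.9], [-0.1, -0.0], [-0.1, 0.0]]
[0.5804 0.24  ] 20.79 [-0.0506  0.0414] [[-1.4, -0.8], [-0.5, -1.9], [0.8, 0.1], [-2.2, 0.5], [0.0, -0.2], [-0.0, -0.8], [0.4, -0.1], [-1.1, 0.1], [0.1, -1.2], [-0.0, -1.1], [-0.4, -0.4], [-0.2, -0.4]]
top [[669.0, 286.0], [621.0, 285.0], [665.0, 189.0], [618.0, 188.0], [701.0, 274.0], [651.0, 273.0], [697.0, 173.0], [648.0, 172.0]]
scene [[611.0, 78.0], [650.0, 92.0], [563.0, 151.0], [603.0, 165.0], [590.0, 30.0], [630.0, 44.0], [539.0, 104.0], [580.0, 118.0]]
```

Emit:
servo_tool:
  commands: "4 3 0 0 0 -3 75;8 6.4 0 0 0 -6 75;12 9.5 0 0 0 -9 75;16 12.7 0 0 0 -12 75;20 15.9 -1 0 0 -15 75;24 19 -2 0 0 -18 75;28 22.2 -3 0 0 -20 75;32 25.4 -4 0 0 -22 75;34 27 -5 0 0 -22 75;34 27 -8 0 0 -22 75;34 27 -10 0 0 -22 75;34 27 -10 0 0 -22 75;34 27 -10 0 0 -22 75"
  force: 60

```text
time: 1.4
position: [0.5732, -0.3358, 0.105]
tcp_rot: [[-0.016, -1.0, -0.001], [-1.0, 0.016, 0.003], [-0.003, 0.001, -1.0]]
contact_force: [0.2, 0.1, -0.9]
gripper_width: 0.75
```

Emit:
servo_tool:
  commands: "0 -0.1 -3 0 0 0 65;0 -0.1 -6 0 0 0 65;0 -0.1 -8 0 0 0 65;0 -0.1 -9.3 0 0 0 65;0 -0.1 -9.3 0 0 0 60;0 -0.1 -9.3 0 0 0 10;0 -0.1 -9.3 0 0 0 0;0 -0.1 -9.3 0 0 0 0;0 -0.1 -9.3 0 0 0 0;0 -0.1 -9.3 0 0 0 0"
  force: 60

```text
time: 2.4
position: [0.5747, -0.3379, 0.0145]
tcp_rot: [[-0.016, -1.0, 0.002], [-1.0, 0.016, 0.0], [-0.0, -0.002, -1.0]]
contact_force: [-0.3, -1.1, 6.3]
gripper_width: 0.262
```

Emit:
servo_tool:
  commands: "0 0 1 0 0 0 0;0 0 3 0 0 0 0;0 0 6 0 0 0 0;0 0 9 0 0 0 0;0 0 12 0 0 0 0;0 0 12 0 0 0 0;0 0 12 0 0 0 0"
  force: 60

```text
time: 3.1
position: [0.5749, -0.338, 0.1353]
tcp_rot: [[-0.016, -1.0, 0.004], [-1.0, 0.016, -0.001], [0.001, -0.004, -1.0]]
contact_force: [0.2, 0.0, -2.0]
gripper_width: 0.259
```

```bash
python3 - <<'E'
from bench import robot
import cv2,numpy as np,pickle
from h import *
s=robot.observe();print(s["position"],s["tcp_rot"].tolist(),s["contact_force"],s["moment"])
t=robot.capture("top");c=robot.capture("scene")
pickle.dump({"top":t,"scene":c},open("cap1.pkl","wb"))
a=cv2.resize(t["img"][100:250,330:430],None,fx=4,fy=4,interpolation=cv2.INTER_CUBIC)
b=cv2.resize(c["img"][100:250,80:180],None,fx=4,fy=4,interpolation=cv2.INTER_CUBIC)
cv2.imwrite("pics/lift.png",np.hstack([a,b])[:,:,::-1])
E
```

```text
[ 0.57486469 -0.33799367  0.13530185] [[-0.016212059920827127, -0.9998622605836435, 0.0035537267325428685], [-0.9998684157125413, 0.01620994293167964, -0.000623707178425654], [0.0005660155618335775, -0.00356337069609265, -0.9999934909866492]] [ 0.23330916  0.03511883 -2.02025501] [-0.0111866   0.00570017 -0.02162799]
```

View pics/lift.png

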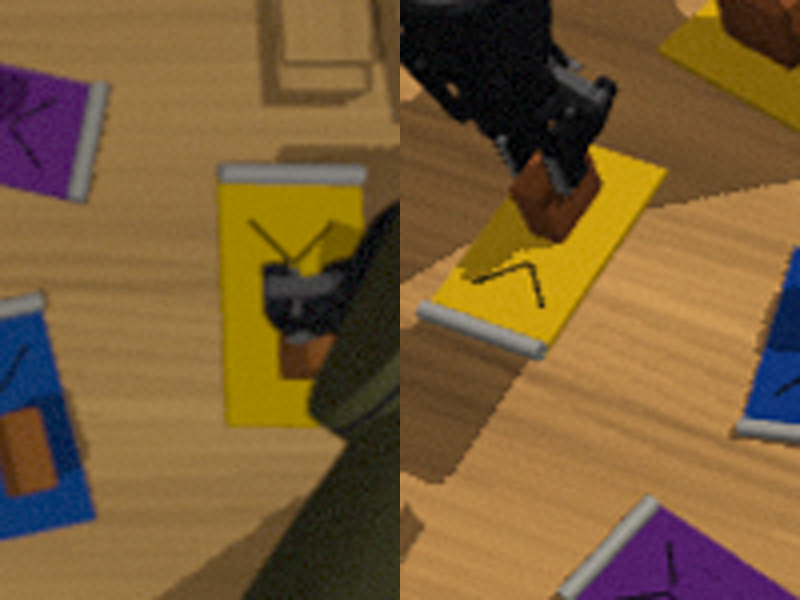

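```bash
python3 - <<'E'
import pickle,numpy as np
from scipy.optimize import least_squares
from h import *
d=pickle.load(open("cap1.pkl","rb"))
f=lambda L,o,s:np.array([((x+.5)/s-.5+o[0],(y+.5)/s-.5+o[1]) for x,y in L])
T=f([(219,183),(362,184),(229,426),(218,165),(366,165)],(330,100),4)
S=f([(267,170)],(80,100),4)
L=np.array([[.088,.04,-.0225],[.088,-.04,-.0225],[-.05,.04,-.0225],[.1,.04,-.0215],[.1,-.04,-.0215]])
def P(p):
    from scipy.spatial.transform import Rotation as R
    return L@R.from_euler("ZY",[p[3],p[4]]).as_matrix().T+p[:3]
def res(p): 
    q=P(p);return np.r_[(proj(d["top"],q)-T).ravel(),(proj(d["scene"],q[2:3])-S).ravel()*1.5,p[4]*30]
p=least_squares(res,[.575,-.338,.148,0,0]).x
print(np.round(p[:3],4),np.degrees(p[3:]),np.round(res(p),1))
E
```

```text
[ 0.573  -0.3376  0.1457] [-0.98669314 -1.09388281] [ 0.4  0.2 -0.1  0.6 -0.5 -0.1  0.6 -0.5 -1.1  0.1 -0.6 -0.3 -0.6]
```

Emit:
servo_tool:
  commands: "-0.3 2 0 0 0 1 0;-0.8 6 0 0 0 2 0;-1.3 10 0 0 0 4 0;-1.9 14.5 0 0 0 6 0;-2.5 19 0 0 0 8 0;-3.1 23.5 0 0 0 10 0;-3.7 28 0 0 0 12 0;-4.3 32.5 0 0 0 14 0;-4.9 37 0 0 0 16 0;-5.5 41.5 0 0 0 18 0;-6.1 46 0 0 0 20 0;-6.7 50.5 0 0 0 21.7 0;-7 53.5 -1 0 0 21.7 0;-7.2 54.8 -3 0 0 21.7 0;-7.2 54.8 -5 0 0 21.7 0;-7.2 54.8 -7 0 0 21.7 0;-7.2 54.8 -7 0 0 21.7 0;-7.2 54.8 -7 0 0 21.7 0"
  force: 60

```text
time: 5.0
position: [0.5003, 0.2105, 0.0609]
tcp_rot: [[0.355, -0.935, -0.005], [-0.935, -0.355, 0.001], [-0.002, 0.004, -1.0]]
contact_force: [0.4, -0.2, -1.1]
gripper_width: 0.261
```

```bash
python3 - <<'E'
from bench import robot
import cv2,numpy as np,pickle
s=robot.observe();print(s["position"],np.round(s["tcp_rot"],4).tolist(),s["contact_force"])
t=robot.capture("top");c=robot.capture("scene")
pickle.dump({"top":t,"scene":c},open("cap2.pkl","wb"))
a=cv2.resize(t["img"][115:265,100:220],None,fx=4,fy=4,interpolation=cv2.INTER_CUBIC)[:580]
b=cv2.resize(c["img"][185:330,300:380],None,fx=4,fy=4,interpolation=cv2.INTER_CUBIC)
cv2.imwrite("pics/over.png",np.hstack([a,b])[:,:,::-1])
E
```

```text
[0.50029696 0.2105019  0.06086891] [[0.3545, -0.935, -0.0045], [-0.935, -0.3545, 0.0009], [-0.0024, 0.0039, -1.0]] [ 0.40622239 -0.22346396 -1.09070898]
```

View pics/over.png

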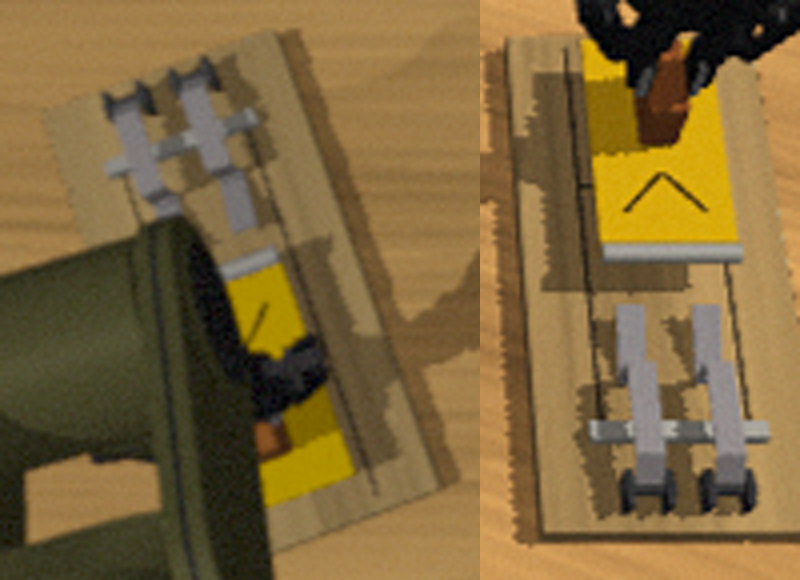

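Emit:
servo_tool:
  commands: "0.2 0 -1 0 -0.4 0 0;0.2 0 -2 0 -0.4 0 0;0.2 0 -2.4 0 -0.4 0 0;0.2 0 -2.7 0 -0.4 0 0;0.2 0 -2.8 0 -0.4 0 0;0.2 0 -2.9 0 -0.4 0 0;0.2 0 -2.9 0 -0.4 0 0"
  force: 60

```text
time: 5.8
position: [0.5041, 0.211, 0.0341]
tcp_rot: [[0.354, -0.935, 0.007], [-0.935, -0.354, 0.002], [0.0, -0.007, -1.0]]
contact_force: [0.9, 0.2, -1.1]
gripper_width: 0.261
```

```bash
python3 - <<'E'
from bench import robot
import cv2,numpy as np,pickle
s=robot.observe();print(s["position"],np.round(s["tcp_rot"],4).tolist(),s["contact_force"])
t=robot.capture("top");c=robot.capture("scene")
pickle.dump({"top":t,"scene":c},open("cap3.pkl","wb"))
a=cv2.resize(t["img"][115:265,100:220],None,fx=4,fy=4,interpolation=cv2.INTER_CUBIC)[:580]
b=cv2.resize(c["img"][185:330,300:380],None,fx=4,fy=4,interpolation=cv2.INTER_CUBIC)
cv2.imwrite("pics/down.png",np.hstack([a,b])[:,:,::-1])
E
```

```text
[0.5041244  0.21095746 0.03412495] [[0.3543, -0.9351, 0.0068], [-0.9351, -0.3543, 0.0022], [0.0003, -0.0071, -1.0]] [ 0.90600927  0.22618838 -1.09060728]
```

View pics/down.png

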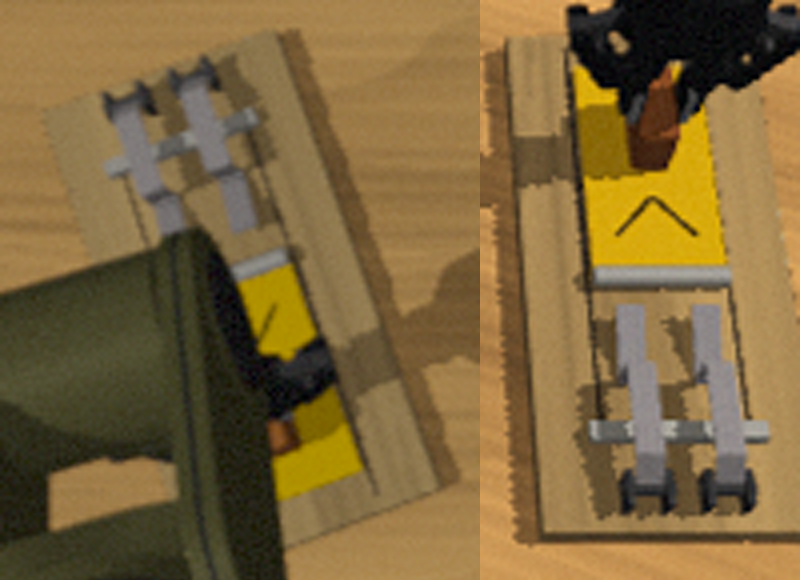

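Emit:
servo_tool:
  commands: "0 0 -0.1 0 0.3 0 0;0 0 -0.2 0 0.3 0 0;0 0 -0.25 0 0.3 0 0;0 0 -0.25 0 0.3 0 0;0 0 -0.25 0 0.3 0 0"
  force: 60

```text
time: 6.4
position: [0.5046, 0.2111, 0.0325]
tcp_rot: [[0.354, -0.935, 0.002], [-0.935, -0.354, 0.002], [-0.001, -0.003, -1.0]]
contact_force: [-2.1, 0.4, 5.3]
gripper_width: 0.26
```

Emit:
servo_tool:
  commands: "0.9 0.35 0 0 0 0 0;1.9 0.7 0 0 0 0 0;2.8 1.05 0 0 0 0 0;3.7 1.4 0 0 0 0 0;4.2 1.6 0 0 0 0 0;4.2 1.6 0 0 0 0 0"
  force: 80

```text
time: 7.0
position: [0.5463, 0.227, 0.0326]
tcp_rot: [[0.355, -0.935, -0.001], [-0.935, -0.355, 0.001], [-0.001, 0.001, -1.0]]
contact_force: [-6.9, -3.6, 7.3]
gripper_width: 0.251
```

Emit:
servo_tool:
  commands: "0.5 0.2 0 0 -0.2 0 0;1 0.4 0 0 -0.2 0 0;1.5 0.57 0 0 -0.2 0 0;2 0.76 0 0 -0.2 0 0;2.5 0.95 0 0 -0.2 0 0;3 1.14 0 0 -0.2 0 0;3 1.14 0 0 -0.2 0 0;3 1.14 0 0 -0.2 0 0"
  force: 80

```text
time: 7.8
position: [0.5763, 0.2384, 0.0326]
tcp_rot: [[0.355, -0.935, 0.001], [-0.935, -0.355, 0.001], [-0.0, -0.001, -1.0]]
contact_force: [-4.9, -1.4, 5.2]
gripper_width: 0.256
```

```bash
python3 - <<'E'
from bench import robot
import cv2,numpy as np,pickle
s=robot.observe();print(s["position"],np.round(s["tcp_rot"],4).tolist(),s["contact_force"])
c=robot.capture("scene")
b=cv2.resize(c["img"][185:330,295:395],None,fx=4,fy=4,interpolation=cv2.INTER_CUBIC)
cv2.imwrite("pics/slide.png",b[:,:,::-1])
E
```

```text
[0.57634197 0.23839889 0.0325614 ] [[0.3546, -0.935, 0.0007], [-0.935, -0.3546, 0.0005], [-0.0003, -0.0008, -1.0]] [-4.93313007 -1.36813186  5.22619286]
```

View pics/slide.png

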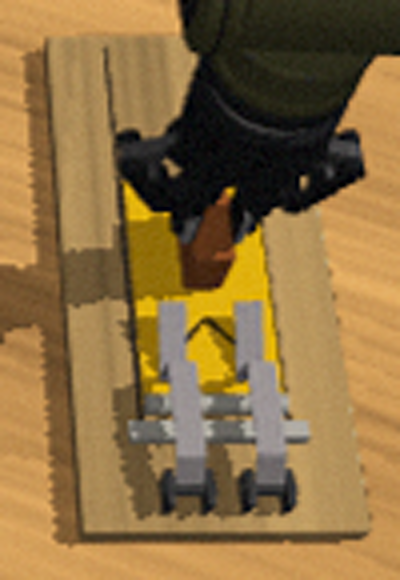

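Emit:
servo_tool:
  commands: "0.2 0.07 0 0 0 0 0;0.35 0.13 0 0 0 0 0;0.5 0.19 0 0 0 0 0;0.6 0.23 0 0 0 0 0;0.65 0.25 0 0 0 0 0;0.65 0.25 0 0 0 0 0"
  force: 80

```text
time: 8.45
position: [0.5807, 0.2401, 0.0326]
tcp_rot: [[0.355, -0.935, -0.006], [-0.935, -0.355, -0.002], [-0.0, 0.007, -1.0]]
contact_force: [-13.0, -5.1, 11.5]
gripper_width: 0.255
```

Emit:
servo_tool:
  commands: "0.2 0.07 0 0 -0.4 0 0;0.35 0.13 0 0 -0.4 0 0;0.4 0.15 0 0 -0.4 0 0;0.4 0.15 0 0 -0.4 0 0"
  force: 80

```text
time: 8.85
position: [0.5806, 0.24, 0.0326]
tcp_rot: [[0.355, -0.935, -0.012], [-0.935, -0.355, -0.007], [0.002, 0.013, -1.0]]
contact_force: [-19.7, -8.7, 16.5]
gripper_width: 0.253
```

```bash
python3 - <<'E'
from bench import robot
import cv2,numpy as np,pickle
s=robot.observe();print(s["position"],np.round(s["tcp_rot"],4).tolist(),s["contact_force"])
c=robot.capture("scene")
b=cv2.resize(c["img"][245:330,315:390],None,fx=7,fy=7,interpolation=cv2.INTER_CUBIC)
cv2.imwrite("pics/fence.png",b[:,:,::-1])
E
```

```text
[0.58056591 0.24000395 0.03255167] [[0.355, -0.9348, -0.0117], [-0.9348, -0.355, -0.0069], [0.0023, 0.0134, -0.9999]] [-19.70707089  -8.68133509  16.52642734]
```

View pics/fence.png

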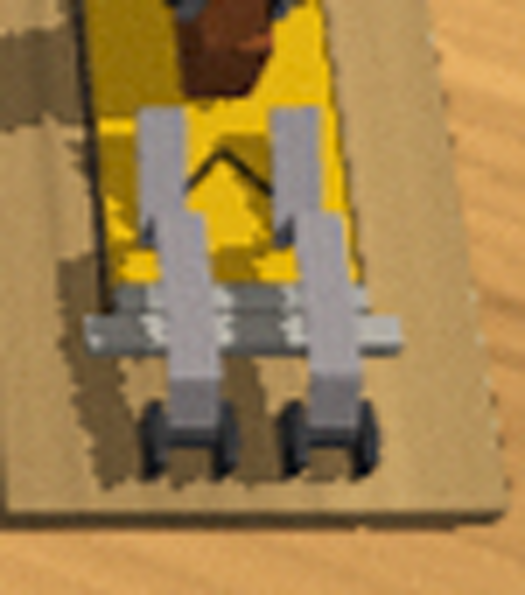

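Emit:
servo_tool:
  commands: "0 0 0 0 0 0 0;0 0 0 0 0 0 0;0 0 0 0 0 0 30;0 0 0 0 0 0 45;0 0 0 0 0 0 65;0 0 0 0 0 0 65;0 0 0 0 0 0 65;0 0 0 0 0 0 65"

```text
time: 9.7
position: [0.5806, 0.24, 0.0325]
tcp_rot: [[0.355, -0.935, -0.012], [-0.935, -0.355, -0.007], [0.002, 0.013, -1.0]]
contact_force: [-0.4, 0.1, -0.8]
gripper_width: 0.65
```

Emit:
servo_tool:
  commands: "0 0 1 0 0 0 65;0 0 3 0 0 0 65;0 0 6 0 0 0 65;0 0 10 0 0 0 65;0 0 14 0 0 0 65;-3 -3 16 0 0 0 65;-7 -7 18 0 0 0 65;-10 -11 18 0 0 0 65;-12 -15 18 0 0 0 65;-12 -19 18 0 0 0 65;-12 -23 18 0 0 0 65;-12 -27 18 0 0 0 65;-12 -27 18 0 0 0 65;-12 -27 18 0 0 0 65"

```text
time: 11.1
position: [0.4607, -0.0305, 0.2133]
tcp_rot: [[0.353, -0.936, -0.01], [-0.936, -0.353, -0.007], [0.002, 0.012, -1.0]]
contact_force: [-1.0, 0.1, -0.1]
gripper_width: 0.655
```

```bash
python3 - <<'E'
from bench import robot
import cv2,numpy as np
t=robot.capture("top");c=robot.capture("scene")
a=cv2.resize(t["img"][115:265,100:220],None,fx=4,fy=4,interpolation=cv2.INTER_CUBIC)[:580]
b=cv2.resize(c["img"][185:330,300:380],None,fx=4,fy=4,interpolation=cv2.INTER_CUBIC)
cv2.imwrite("pics/done.png",np.hstack([a,b])[:,:,::-1])
E
```

```text
(no output)
```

View pics/done.png

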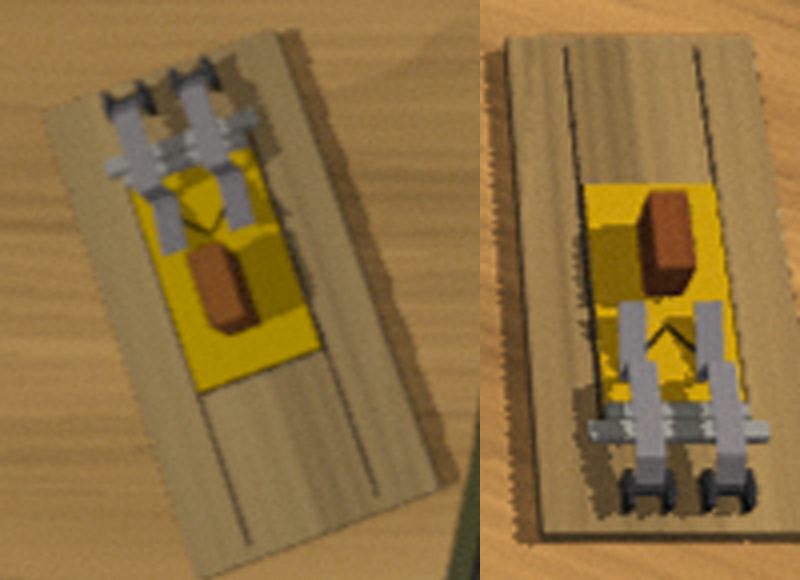

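The final picture shows the template square in its seat. The rear edge lies on the black cross line (rows 350–392 in the top crop), the bead is against the fence, both clip noses rest on the yellow plate behind the bead, and the arm is clear.

```bash
python3 -c "
from bench import robot
print(robot.sign_off())"
```

```text
the job is handed in; nothing more can be done
None
```

The yellow template is loaded in the jig and released, and the job was handed in at about 11 s of the 40 s allowed. I took the smaller yellow template by its grip, laid it flat about 83 mm behind home, and slid it in along the jig until the bead met the fence. I then let go and moved the arm clear.

**Last checks:**
- **Fence:** the tool stopped moving while the push force rose to about 21 N. It stood within about 1 mm of the jig centre I had measured.
- **Seat and clips:** in the final pictures the rear edge is on the cross line and the sides are between the seat lines. Both clip noses are on the plate behind the bead. I judged the clips by eye, because no joint angle is given.
- **Disagreements:** the fence came about 2 mm sooner than I had worked out, because my estimate of where the grip sat in the fingers was slightly off. The tool also tipped about 0.8° during the last push, and the plate still looked flat and straight afterwards.

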